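# Unlock and open the UV curing cabinet

## Task

Open the UV curing cabinet so the cured phone can be taken out: slide the orange lock on top of it fully home to its stop at the hinge end while the door is still shut, then pull the door open by its handle and leave it standing at least square to the cabinet front. Leave the other things on the bench and on the cabinet's roof where they stand.

Things in the scene. Friction and masses are not known exactly. Their poses are not given: they have to be found in the camera images.
- cabinet: white UV curing cabinet, 180 wide x 180 deep x 250 mm tall, fixed. Origin: centre of its underside; own -x is its front (door side), y along its width, z up. Hinges at its -y end, the door's free edge at +y. Along the top of the front a roof edge (aluminium track, then amber visor, 6 mm thick, underside at z = 250) overhangs the front face by 60 mm to x = -150, over the handle
- door (a joint): door angle in rad: 0 shut, growing as it swings open towards the front, stop at 1.9; the hinge is stiff and the door stays where it is left
- door_hinge (a point): point on the door's vertical hinge line, 145 mm above the bench; the point turns with the door: its y axis runs from the hinge to the free edge, -x out of the door's outer face. Grey door panel 160 wide, 15 thick, from 22 to 228 mm above the bench, outer face at x = -15
- handle_grip (a point): the door's black handle, an upright round bar 12 mm thick, 112 mm long, standing 45 mm off the outer face on two short legs at its ends. The point is the middle of the bar, 145 mm above the bench and 132 mm from the hinge line (at x = -60, y = 132 in the door_hinge frame); bar along z
- lock (a joint): travel of the orange lock grip in m: 0 locked end, 0.060 at its end stop at the hinge end (unlocked). Moves along the cabinet's -y, stiff (about 3 N); a steel bolt under it holds the door shut until the last 6 mm of travel
- lock_top (a point): centre of the top of the orange lock grip, which stands on the track above the door: block 24 deep (cabinet x) x 30 (along its travel) x 34 mm tall, its foot 257 mm and its top 291 mm above the bench
- glue_box: brown cardboard box with blue band, 60 x 100 x 40 mm, on the rear of the cabinet's roof; origin under its centre; leave alone
- flux_jar: glass jar with green cap, 60 mm across, 85 mm tall, beside the cabinet's free-edge side; origin under its centre; leave alone
- spray_bottle: blue bottle with white cap, 60 mm across, 170 mm tall, beside the cabinet's hinge side; origin under its centre; leave alone
- screw_tray: black open parts tray, 90 x 140 x 22 mm, on the bench in front of the door, outside its swing; origin under its centre; leave alone
- tape_dispenser: pink tape dispenser, 60 x 160 x 84 mm; origin under its centre; leave alone
- phone_clamp: black phone clamping fixture, 100 x 190 x 50 mm; origin under its centre; leave alone
- pen_pot: black pot of pens, 76 mm across, 100 mm tall (170 with pens); origin under its centre; leave alone

How it is judged:
On the way, in this order (a step that is already met when the one before it is completed fails the run):
1. the lock is slid home to its stop while the door is shut (value of joint lock above 0.0565 m and value of joint door below 0.05 rad), for 0.2 s.
2. the door is being pulled open by its handle (value of joint door between 0.12 and 1 rad and (contact force between the fingers and door_c2 above 0.5 N or contact force between the fingers and door_c3 above 0.5 N or contact force between the fingers and door_c4 above 0.5 N)), for 0.1 s.
3. the door stands square open or wider (value of joint door above 1.45 rad), for 0.2 s.
At the end, for the whole second after the job is handed in: the door is at rest, released, at 1.45 rad (about square) or wider; the lock is within 4.5 mm of its end stop at the hinge end; the glue box, jar, bottle, tray, tape dispenser, phone clamp and pen pot are within 30 mm of where they stood (value of joint door above 1.45 rad and velocity of joint door between -0.05 and 0.05 rad/s and value of joint lock above 0.0555 m and distance of each of glue_box, flux_jar, spray_bottle, screw_tray, tape_dispenser, phone_clamp, pen_pot from where it was at the start of the episode below 0.03 m); the robot touches nothing.
It fails at once if a bystander is moved by 30 mm or more or knocked over (distance of any of glue_box, flux_jar, spray_bottle, screw_tray, tape_dispenser, phone_clamp, pen_pot from where it was at the start of the episode above 0.03 m or angle between any of glue_box, flux_jar, spray_bottle, screw_tray, tape_dispenser, phone_clamp, pen_pot's own z axis and vertical above 0.5 rad).
It also fails if it takes over 58 s, if anything falls off the work surface, if the arm or the gripper's body presses on something with over 40 N, if the wrist force passes 120 N, or if a joint passes its speed limit or range.

## Robot

A 6-joint arm with a two-finger parallel gripper is mounted at the origin on the work surface. World frame = base frame: x ahead of the robot, y to its left, z up, the work surface at z = 0. Lengths are in m, angles in rad, forces in N, time in s.
With the tool pointing down it reaches from about 0.375 to 0.975 m from the base axis. Payload 3.8 kg.
Tool frame: the origin (TCP) lies at the very end of the fingers, on their centre line; the grasp point (between the pads) lies 19 mm behind it; z points along the fingers, y is the line along which they close (so a half turn about z gives the same grasp; the last joint's range is limited). The gripper opens to 85 mm and grips with 20 to 120 N. Pads are 22 mm wide; open, the fingers measure 114 mm over their backs; the gripper's body (76 mm by 85 mm) begins 54 mm behind the grasp point. The pads swing forward as they close: fully open they stand 13 mm farther back than shut.
Start: joints at [1.131, 0.264, 1.604, -0, 1.274, -0.037], TCP at [0.265, 0.621, 0.192] pointing down, gripper open.
Joint ranges: [-2.63, 2.63], [-0.94, 2.18], [0.31, 2.57], [-1.31, 4.45], [0, 2.66], [-2.55, 2.55]. Speed limits (rad/s): [2.57, 2.57, 3.14, 3.14, 3.14, 3.14].

## Interface

Orientations are given as a rotation vector (axis times angle).
In Python, from workcell import bot, vision gives the robot as it stands. The module is installed in compiled form; this text tells all that it offers.
- The arm moves only by the tool play_rows, never from a script. Its argument "moves" is a list that holds one entry, the list of rows, each a list of 7 numbers: the turn, a rotation vector about the tool's x, y, z as a fraction of full scale, then the shift along the tool's x, y, z as a fraction of full scale, then the finger opening in mm, from 0 to 85.4. In form: [[[ax, ay, az, x, y, z, jaw], ...]]. A call has 1 to 5 rows; each row shifts and turns the commanded pose from where the row before left it, along the tool's axes as they then stand; what a row does not reach is not made up. Full scale, the value 1, is 0.1 m for a shift and 0.5 rad for a turn. A row lasts 1/12 s, in which the tool goes at most 41.7 mm and 7.16 degrees, less where a joint would pass 70% of its speed; a pose out of reach is approached as far as the arm can. A call with a number of a shift or a turn outside -1 to 1 is refused whole. A call with a gripper value outside its range is refused whole. The fingers move at their own pace and stop on an object; "newtons" is the grip in N (left out, the last holds). Time passes only in rows, so rows that do not move let the fingers close. It gives the time, the measured TCP pose, the force, the opening and the grip force at its end, in the units of the state.
- bot.read_state(): the state, without advancing time (a new reading comes with each control period).
- vision.read_camera(name): name is "scene" or "top"; returns a dict with "image" (420x560x3 uint8, red, green, blue), "depth" (420x560 float32, m along the optical axis (not along the pixel's ray), 0 where there is no reading), "K" (3x3 intrinsics, pixels), "R" (3x3) and "t" (3): a world point X has camera coordinates R X + t. Camera axes: x right, y down, z forward; pixel columns grow to the right and rows downward; lengths in m; the calibration is good to about 2 mm. A picture is of the moment at which its call begins.
- bot.finish_job(): hands the job in; it is judged then, once.
The state is a dict: "time": time; "q": joint angles; "joint_vel": joint speeds; "joint_torque": joint torques, N m; "tool_pos": TCP position; "tcp_rot": TCP orientation; "wrist_force": force on the tool from outside, world axes, zero at the start; "torque": the same for the moment, N m; "width": opening from 0.0 (shut) to 1.0 (fully open); "grip_force": force on a finger pad.
Only numpy, scipy, OpenCV 4.12 (cv2) and the standard library are available. Lean on these libraries where they do the work, as an engineer would, in place of code of your own. Each camera call takes 0.05 s, during which the arm holds its last target. There are 200 camera calls.

## Working session

There is one attempt and no reset: what is moved stays moved. The work goes in short steps, Python scripts to look and compute and a tool call to move; the robot and the scene stay as the last step left them, time stands still between calls to the robot, and variables do not carry over. Pictures are saved under pics/ and viewed, at most 10 in all, crops included, and the job is handed in when it is done.

Besides the shell and the picture viewer there is one more tool, called after "Request:" by a JSON object that holds its "name" and its "arguments". play_rows: Moves the arm, as the interface text tells. Its arguments: {"type":"object","properties":{"moves":{"type":"array","items":{"type":"array","items":{"type":"array","items":{"type":"number"}}}},"newtons":{"type":"number"}},"required":["moves"]}

```bash
mkdir -p pics; cat > h.py <<'E'
import numpy as np, cv2
from workcell import bot, vision
from scipy.spatial.transform import Rotation as Ro
def shot(n,f):
    c=vision.read_camera(n); cv2.imwrite('pics/'+f+'.png',c['image'][:,:,::-1]); np.savez('pics/'+f+'.npz',**c); return c
def w(c,u,v):
    d=np.asarray(c['depth']); z=float(d[v,u]); K=c['K']
    p=np.array([(u-K[0,2])/K[0,0]*z,(v-K[1,2])/K[1,1]*z,z]); return c['R'].T@(p-c['t'])
def cloud(c):
    v,u=np.mgrid[0:420,0:560]; z=c['depth']; K=c['K']
    p=np.stack([(u-K[0,2])/K[0,0]*z,(v-K[1,2])/K[1,1]*z,z],-1); return (p-c['t'])@c['R']
E
python3 - <<'E'
from h import *
for n in('scene','top'):
    c=shot(n,n); print(n,c['R'].round(3).tolist(),c['t'],c['K'].tolist())
s=bot.read_state();print(s); print(Ro.from_rotvec(s['tcp_rot']).as_matrix().round(3))
E
```

```text
scene [[-0.163, 0.987, -0.002], [0.757, 0.124, -0.642], [-0.633, -0.106, -0.767]] [ 0.10155153 -0.30097518  1.69476716] [[499.08173359228175, 0.0, 279.16287231033857], [0.0, 499.08173359228175, 216.93647747072566], [0.0, 0.0, 1.0]]
top [[0.051, -0.999, -0.007], [-0.978, -0.049, -0.204], [0.203, 0.017, -0.979]] [-0.03381811  0.57102119  1.13287549] [[444.78875834020147, 0.0, 277.90477448562035], [0.0, 444.78875834020147, 208.02575751794575], [0.0, 0.0, 1.0]]
{'time': 0.1, 'q': array([ 1.13113217e+00,  2.64647635e-01,  1.60527297e+00, -2.42272140e-05,
        1.27370873e+00, -3.69111813e-02]), 'joint_vel': array([-8.24597571e-05, -2.18883552e-03, -3.36537569e-03, -6.55304576e-05,
        1.18055764e-03,  1.06291520e-03]), 'joint_torque': array([ 4.61293675e-04, -5.16706645e+01, -3.68590629e+01, -8.19241268e-05,
        6.20525389e-03, -2.05960833e-05]), 'tool_pos': array([0.26426128, 0.62029508, 0.19088776]), 'tcp_rot': array([-0.62827277, -3.07765967,  0.00311695]), 'wrist_force': array([-0.83371552,  0.20686221, -0.2463268 ]), 'torque': array([ 0.02248667,  0.00963104, -0.02767873]), 'grip_force': 0.0, 'width': 1.0004200536761705}
[[-0.92   0.392 -0.001]
 [ 0.392  0.92  -0.002]
 [ 0.    -0.002 -1.   ]]
```

View pics/scene.png

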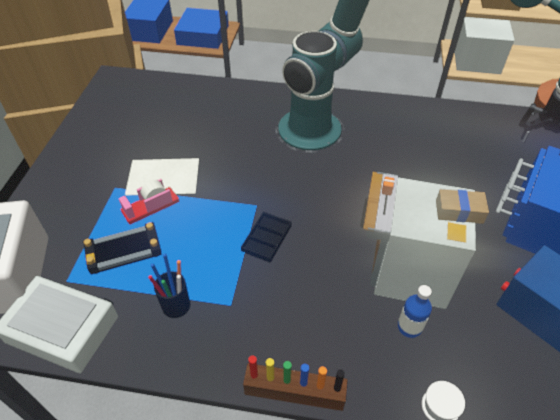

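View pics/top.png

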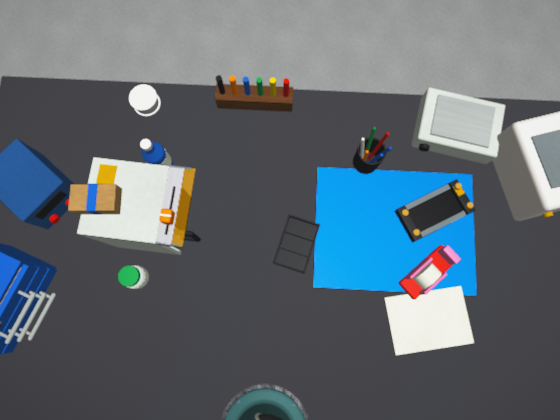

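```bash
python3 - <<'E'
from h import *
for n in('top','scene'):
    c=dict(np.load(f'pics/{n}.npz')); P=cloud(c); I=c['image'].astype(int); hsv=cv2.cvtColor(c['image'],cv2.COLOR_RGB2HSV)
    reg=(P[...,1]>.05)&(P[...,1]<.6)&(P[...,0]>.2)&(P[...,0]<.8)&(c['depth']>0)
    m=reg&(P[...,2]>.240)&(P[...,2]<.265)
    k=cv2.connectedComponents(m.astype(np.uint8))[1]; l=np.bincount(k[k>0]).argmax(); m=k==l
    q=P[m]; r=cv2.minAreaRect(q[:,:2].astype(np.float32)); print(n,'rect',r,cv2.boxPoints(r).round(4).tolist(),q[:,2].mean())
    o=reg&(P[...,2]>.284)&(P[...,2]<.3)&(hsv[...,0]<18)&(hsv[...,1]>170)
    p=P[o]; print('lock',o.sum(),p.mean(0),cv2.minAreaRect(p[:,:2].astype(np.float32)))
    h=reg&(P[...,2]>.05)&(P[...,2]<.23)
    for nm,cond in(('green',(hsv[...,0]>50)&(hsv[...,0]<80)&(hsv[...,1]>150)),('spray',(P[...,0]>.5)&(P[...,2]>.155)&(P[...,2]<.185))):
        s=reg&cond&(P[...,2]>.06)&(P[...,2]<.2); print(nm,s.sum(),P[s].mean(0) if s.any() else 0)
    b=(P[...,1]<.1)&(P[...,1]>-.2)&(P[...,0]>.2)&(P[...,0]<.6)&(P[...,2]>.012)&(P[...,2]<.03)
    print('tray',b.sum(),cv2.minAreaRect(P[b][:,:2].astype(np.float32)))
a=cv2.imread('pics/scene.png')[150:350,340:500]; cv2.imwrite('pics/c1.png',cv2.resize(a,None,fx=3,fy=3,interpolation=3))
E
```

```text
top rect ((0.5328704714775085, 0.3138017952442169), (0.24600352346897125, 0.18133334815502167), 85.7222671508789) [[0.4332999885082245, 0.19789999723434448], [0.6140999794006348, 0.18440000712871552], [0.6324999928474426, 0.42969998717308044], [0.45159998536109924, 0.4431999921798706]] 0.2521922589466354
lock 53 [0.49227648 0.24201652 0.28991908] ((0.5094947218894958, 0.3313421607017517), (0.22592347860336304, 0.029790662229061127), 82.10476684570312)
green 341 [0.37200102 0.36595303 0.08526382]
spray 115 [0.69416608 0.33286528 0.16850836]
tray 379 ((0.4872535467147827, -0.06759209930896759), (0.10639199614524841, 0.1514875590801239), 74.52272033691406)
scene rect ((0.5336668491363525, 0.3194121718406677), (0.2573736011981964, 0.1859021633863449), 86.19027709960938) [[0.4323999881744385, 0.1972000002861023], [0.617900013923645, 0.18479999899864197], [0.6349999904632568, 0.4415999948978424], [0.4494999945163727, 0.45399999618530273]] 0.2514121125946225
lock 0 [nan nan nan] ((0.0, 0.0), (0.0, 0.0), 0.0)
green 0 0
spray 872 [0.63595855 0.32700881 0.16954192]
tray 522 ((0.48443934321403503, -0.058411262929439545), (0.09332619607448578, 0.14668035507202148), 75.21792602539062)<stdin>:9: RuntimeWarning: Mean of empty slice.
  ret = um.true_divide(
```

View pics/c1.png

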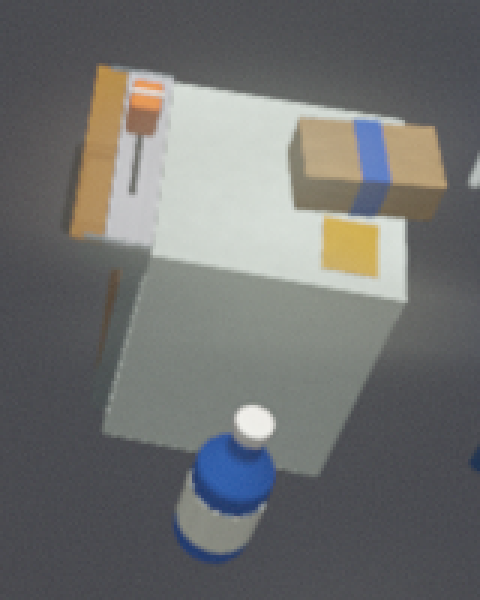

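```bash
python3 - <<'E'
from h import *
c=dict(np.load('pics/top.npz')); P=cloud(c)
np.set_printoptions(precision=3,suppress=True)
for v in range(222,246,2):
  print(v,[(u,*P[v,u].round(3).tolist()) for u in range(185,203,3)])
a=c['image'][150:270,70:230,::-1]; cv2.imwrite('pics/c2.png',cv2.resize(a,None,fx=5,fy=5,interpolation=3))
I=c['image'];hsv=cv2.cvtColor(I,cv2.COLOR_RGB2HSV)
o=(hsv[...,0]<18)&(hsv[...,1]>150)&(P[...,2]>.28)
o[:,:155]=0;o[:,180:]=0
print(P[o].mean(0),P[o].min(0),P[o].max(0),o.sum())
E
```

```text
222 [(185, 0.489, 0.195, 0.257), (188, 0.526, 0.237, 0.037), (191, 0.532, 0.236, 0.003), (194, 0.533, 0.229, -0.001), (197, 0.533, 0.22, 0.003), (200, 0.534, 0.212, -0.001)]
224 [(185, 0.485, 0.196, 0.253), (188, 0.521, 0.238, 0.031), (191, 0.526, 0.236, 0.003), (194, 0.526, 0.227, 0.005), (197, 0.527, 0.22, 0.0), (200, 0.528, 0.211, -0.0)]
226 [(185, 0.48, 0.195, 0.256), (188, 0.516, 0.238, 0.029), (191, 0.521, 0.236, 0.001), (194, 0.521, 0.227, 0.001), (197, 0.522, 0.219, 0.0), (200, 0.522, 0.211, 0.0)]
228 [(185, 0.477, 0.195, 0.251), (188, 0.511, 0.238, 0.025), (191, 0.515, 0.235, 0.003), (194, 0.515, 0.227, 0.003), (197, 0.516, 0.219, 0.001), (200, 0.517, 0.21, -0.001)]
230 [(185, 0.5, 0.239, 0.057), (188, 0.51, 0.244, -0.003), (191, 0.51, 0.235, -0.002), (194, 0.51, 0.227, -0.003), (197, 0.511, 0.219, -0.002), (200, 0.511, 0.21, -0.001)]
232 [(185, 0.475, 0.206, 0.199), (188, 0.475, 0.199, 0.2), (191, 0.476, 0.193, 0.197), (194, 0.505, 0.226, -0.002), (197, 0.504, 0.217, 0.004), (200, 0.505, 0.209, 0.003)]
234 [(185, 0.47, 0.206, 0.2), (188, 0.47, 0.198, 0.201), (191, 0.471, 0.
[... 313 characters left out ...]
219, 0.101), (191, 0.474, 0.211, 0.105), (194, 0.467, 0.193, 0.157), (197, 0.47, 0.189, 0.136), (200, 0.488, 0.208, 0.001)]
240 [(185, 0.469, 0.227, 0.099), (188, 0.469, 0.219, 0.1), (191, 0.469, 0.211, 0.1), (194, 0.469, 0.203, 0.102), (197, 0.468, 0.192, 0.12), (200, 0.483, 0.208, -0.001)]
242 [(185, 0.471, 0.24, 0.039), (188, 0.476, 0.24, -0.0), (191, 0.476, 0.232, -0.003), (194, 0.476, 0.223, 0.001), (197, 0.477, 0.216, -0.002), (200, 0.477, 0.207, -0.0)]
244 [(185, 0.466, 0.24, 0.034), (188, 0.471, 0.241, -0.005), (191, 0.47, 0.231, 0.0), (194, 0.471, 0.223, -0.002), (197, 0.471, 0.214, 0.002), (200, 0.471, 0.206, 0.003)]
[0.486 0.221 0.319] [ 0.33  -0.025  0.281] [0.511 0.243 1.225] 62
```

View pics/c2.png

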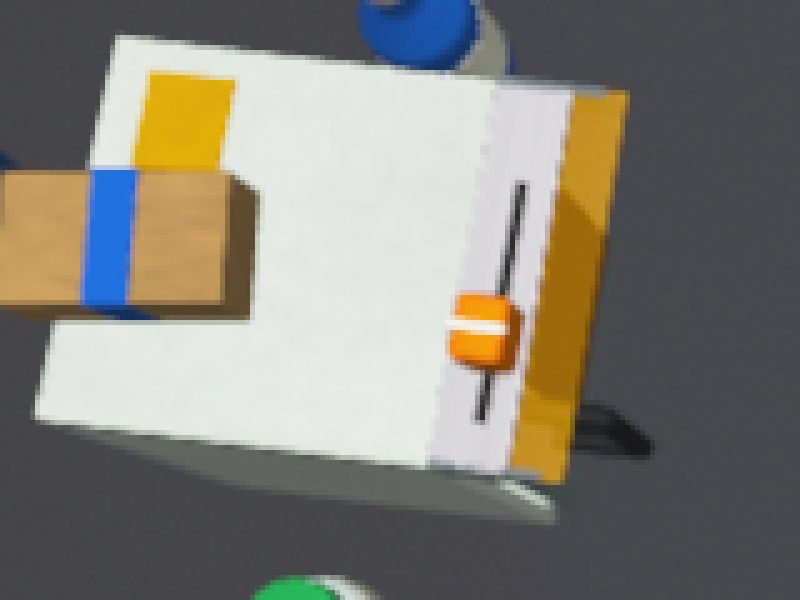

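Request:
{"name": "play_rows", "arguments": {"moves": [[[0,0,-0.2,0,0,-0.35,0],[0,0,-0.2,0,0,-0.35,0],[0,0,-0.2,0,0,-0.35,0],[0,0,-0.056,0,0,-0.35,0],[0,0,0,0,0,-0.35,0]]]}}

```text
time: 0.52
tool_pos: [0.2644, 0.6205, 0.368]
tcp_rot: [-0.115, -3.139, 0.002]
wrist_force: [-0.2, 1.1, 0.6]
width: 0.301
grip_force: 0.0
```

Request:
{"name": "play_rows", "arguments": {"moves": [[[0,0,0,-0.187,-0.328,0,0],[0,0,0,-0.187,-0.328,0,0],[0,0,0,-0.187,-0.328,0,0],[0,0,0,-0.187,-0.328,0,0],[0,0,0,-0.187,-0.328,0,0]]]}}

```text
time: 0.93
tool_pos: [0.3457, 0.4487, 0.3665]
tcp_rot: [-0.116, -3.139, 0.001]
wrist_force: [0.8, -0.3, -0.3]
width: 0.001
grip_force: 0.0
```

Request:
{"name": "play_rows", "arguments": {"moves": [[[0,0,0,-0.187,-0.328,0,0],[0,0,0,-0.187,-0.328,0,0],[0,0,0,-0.187,-0.328,0,0],[0,0,0,-0.187,-0.328,0,0],[0,0,0,-0.187,-0.328,0,0]]]}}

```text
time: 1.35
tool_pos: [0.4267, 0.2781, 0.3667]
tcp_rot: [-0.117, -3.139, 0.0]
wrist_force: [0.1, 0.2, 0.3]
width: 0.002
grip_force: 0.0
```

Request:
{"name": "play_rows", "arguments": {"moves": [[[0,0,0,-0.187,-0.328,0,0],[0,0,0,0,0,0,0],[0,0,0,0,0,0,0]]]}}

```text
time: 1.6
tool_pos: [0.4433, 0.244, 0.3667]
tcp_rot: [-0.124, -3.138, 0.0]
wrist_force: [0.5, 1.1, 0.5]
width: 0.008
grip_force: 0.0
```

Request:
{"name": "play_rows", "arguments": {"moves": [[[0,0,0,0,0,0.35,0],[0,0,0,0,0,0.35,0],[0,0,0,0,0,0.27,0],[0,0,0,0,0,0,0],[0,0,0,0,0,0,0]]]}}

```text
time: 2.02
tool_pos: [0.4409, 0.2463, 0.2684]
tcp_rot: [-0.115, -3.135, 0.003]
wrist_force: [0.7, 0.3, 1.1]
width: -0.002
grip_force: 0.0
```

Request:
{"name": "play_rows", "arguments": {"moves": [[[0,0,0,-0.12,0,0,0],[0,0,0,-0.12,0,0,0],[0,0,0,-0.12,0,0,0],[0,0,0,-0.12,0,0,0],[0,0,0,-0.12,0,0,0]]]}}

```text
time: 2.43
tool_pos: [0.505, 0.2414, 0.2713]
tcp_rot: [0.118, 3.137, 0.001]
wrist_force: [-0.5, -0.9, 0.4]
width: 0.004
grip_force: 0.0
```

Request:
{"name": "play_rows", "arguments": {"moves": [[[0,0,0,-0.1,0,0,0],[0,0,0,-0.04,0,0,0],[0,0,0,-0.04,0,0,0]]]}}

```text
time: 2.68
tool_pos: [0.5213, 0.2397, 0.2698]
tcp_rot: [-0.119, -3.139, 0.0]
wrist_force: [0.0, -0.5, -0.8]
width: 0.002
grip_force: 0.0
```

```bash
python3 - <<'E'
from h import *
c=shot('top','t2');a=c['image'][130:280,90:250,::-1]; a=cv2.resize(a,None,fx=3.6,fy=3.6,interpolation=3)
d=shot('scene','s2')['image'][110:260,340:500,::-1]; d=cv2.resize(d,(a.shape[1],a.shape[0]),interpolation=3)
cv2.imwrite('pics/c3.png',cv2.resize(np.hstack([a,d]),(800,375)))
E
```

```text
(no output)
```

View pics/c3.png

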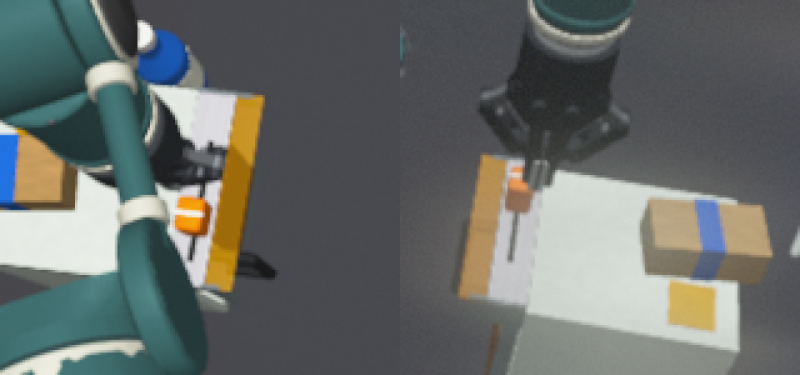

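```bash
python3 - <<'E'
from h import *
s=bot.read_state();print(s['tool_pos'],s['tcp_rot'],s['wrist_force'],s['q'])
for f,(u0,u1,v0,v1) in(('t2',(160,186,184,222)),('s2',(382,404,170,196))):
  P=cloud(dict(np.load(f'pics/{f}.npz')))
  for v in range(v0,v1,3): print(v,[(u,*(P[v,u]*1000).astype(int).tolist()) for u in range(u0,u1,4)])
E
```

```text
[0.520944   0.23977145 0.26976951] [-1.18363735e-01 -3.13871222e+00  3.09999483e-04] [-0.03469368 -0.46177542 -0.57997417] [ 3.87863272e-01  3.35275143e-02  1.72463542e+00  8.98664078e-05
  1.38410269e+00 -1.10756364e+00]
184 [(160, 525, 203, 447), (164, 574, 252, 252), (168, 573, 241, 258), (172, 573, 232, 258), (176, 575, 224, 253), (180, 575, 215, 255), (184, 576, 206, 254)]
187 [(160, 519, 203, 446), (164, 524, 201, 428), (168, 567, 241, 253), (172, 567, 231, 257), (176, 568, 223, 254), (180, 568, 214, 254), (184, 569, 205, 254)]
190 [(160, 514, 203, 443), (164, 520, 203, 419), (168, 560, 240, 255), (172, 527, 195, 394), (176, 525, 184, 405), (180, 527, 178, 396), (184, 561, 204, 257)]
193 [(160, 510, 204, 438), (164, 515, 203, 417), (168, 517, 197, 411), (172, 518, 191, 406), (176, 520, 184, 402), (180, 555, 213, 253), (184, 555, 204, 254)]
196 [(160, 508, 208, 423), (164, 509, 202, 419), (168, 513, 199, 402), (172, 512, 190, 407), (176, 514, 183, 403), (180, 547, 212, 256), (184, 548, 203, 255)]
199 [(160, 515, 224, 364), (164, 514, 216, 367), (168, 508, 200, 396), (172, 508, 1
[... 1719 characters left out ...]
446, 268, 250)]
182 [(382, 467, 221, 253), (386, 503, 225, 290), (390, 526, 231, 315), (394, 532, 238, 322), (398, 528, 247, 320), (402, 459, 268, 253)]
185 [(382, 479, 221, 255), (386, 507, 226, 285), (390, 507, 235, 287), (394, 532, 240, 313), (398, 471, 259, 253), (402, 465, 269, 249)]
188 [(382, 504, 219, 271), (386, 511, 227, 280), (390, 509, 236, 280), (394, 485, 249, 256), (398, 478, 259, 250), (402, 478, 268, 252)]
191 [(382, 508, 220, 265), (386, 511, 229, 270), (390, 510, 238, 271), (394, 493, 249, 254), (398, 486, 259, 249), (402, 487, 268, 251)]
194 [(382, 510, 222, 257), (386, 507, 231, 256), (390, 511, 239, 262), (394, 505, 249, 257), (398, 494, 260, 247), (402, 491, 269, 246)]
```

Request:
{"name": "play_rows", "arguments": {"moves": [[[0,0,0,0,0,-0.2,0],[0,0,0,0.27,0,0,0],[0,0,0,0.27,0,0,0],[0,0,0,0.27,0,0,0],[0,0,0,0,0,0.2,0]]]}}

```text
time: 3.2
tool_pos: [0.4379, 0.2476, 0.2747]
tcp_rot: [0.114, 3.135, 0.007]
wrist_force: [1.1, 0.8, 0.7]
width: 0.001
grip_force: 0.0
```

Request:
{"name": "play_rows", "arguments": {"moves": [[[0,0,0,0,0,0.1,0],[0,0,0,0,0,0.05,0],[0,0,0,0,0,0,0],[0,0,0,0,0,0,0]]]}}

```text
time: 3.53
tool_pos: [0.4399, 0.2459, 0.2547]
tcp_rot: [-0.118, -3.138, 0.001]
wrist_force: [0.1, -0.7, 0.0]
width: -0.002
grip_force: 0.0
```

```bash
python3 - <<'E'
from h import *
c=shot('scene','s3');P=cloud(c)
s=bot.read_state();print(s['tool_pos'],s['wrist_force'])
m=(abs(P[...,0]-.445)<.035)&(abs(P[...,1]-.245)<.018)&(P[...,2]>.262)&(P[...,2]<.4)
v,u=np.nonzero(m)
for r in np.unique(v): q=P[r][m[r]]; print(r,u[v==r].min(),u[v==r].max(),(q.mean(0)*1000).astype(int))
d=c['image'][120:220,340:460,::-1]; cv2.imwrite('pics/c4.png',cv2.resize(d,None,fx=5,fy=5,interpolation=3))
E
```

```text
[0.44032484 0.24601515 0.255261  ] [ 0.54978153 -0.12277123  0.46068032]
129 399 399 [446 234 399]
130 396 402 [449 235 399]
131 400 406 [450 243 398]
132 397 412 [452 245 397]
133 395 409 [453 242 395]
134 395 408 [454 241 393]
135 395 412 [456 245 392]
136 394 411 [455 244 388]
137 394 411 [456 244 386]
138 394 411 [455 245 383]
139 394 411 [454 246 379]
140 395 410 [455 246 377]
141 394 410 [454 245 373]
142 392 410 [453 244 369]
143 392 409 [451 245 365]
144 392 409 [451 244 362]
145 392 409 [453 245 360]
146 392 408 [452 244 357]
147 392 408 [451 245 352]
148 391 407 [447 244 346]
149 391 407 [448 244 344]
150 391 407 [448 245 341]
151 393 406 [450 246 340]
152 393 406 [450 247 337]
153 393 406 [451 247 335]
154 392 405 [449 246 330]
155 392 404 [448 245 326]
156 392 404 [448 246 323]
157 392 404 [448 246 320]
158 392 403 [449 246 317]
159 392 403 [448 246 314]
160 391 403 [449 246 311]
161 392 403 [449 247 309]
162 392 402 [449 247 305]
163 394 402 [450 249 303]
164 394 399 [450 246 300]
165 395 398 [450 247 297]
```

View pics/c4.png

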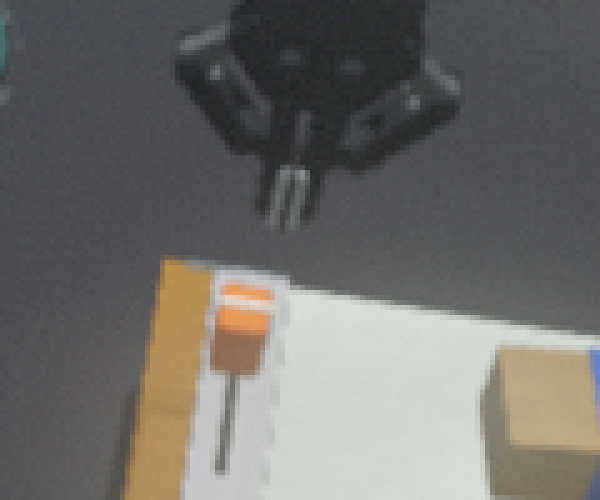

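Request:
{"name": "play_rows", "arguments": {"moves": [[[0,0,0,0,0,0.1,0],[0,0,0,0,0,0.1,0],[0,0,0,0,0,0.09,0],[0,0,0,0,0,0,0],[0,0,0,0,0,0,0]]]}}

```text
time: 4.0
tool_pos: [0.439, 0.2456, 0.2246]
tcp_rot: [-0.118, -3.137, 0.002]
wrist_force: [-0.3, 0.7, 0.2]
width: 0.003
grip_force: 0.0
```

Request:
{"name": "play_rows", "arguments": {"moves": [[[0,0,0,-0.08,0,0,0],[0,0,0,-0.08,0,0,0],[0,0,0,-0.08,0,0,0],[0,0,0,-0.08,0,0,0],[0,0,0,-0.08,0,0,0]]]}}

```text
time: 4.42
tool_pos: [0.4802, 0.2432, 0.2266]
tcp_rot: [-0.118, -3.138, -0.001]
wrist_force: [-3.2, 0.3, 2.5]
width: -0.002
grip_force: 1.7
```

Request:
{"name": "play_rows", "arguments": {"moves": [[[0,0,0,-0.08,0,0,0],[0,0,0,-0.08,0,0,0],[0,0,0,-0.08,0,0,0],[0,0,0,-0.08,0,0,0],[0,0,0,-0.05,0,0,0]]]}}

```text
time: 4.83
tool_pos: [0.5176, 0.2403, 0.2261]
tcp_rot: [0.118, 3.139, 0.0]
wrist_force: [-3.6, 1.8, 2.0]
width: -0.002
grip_force: 1.6
```

Request:
{"name": "play_rows", "arguments": {"moves": [[[0,0,0,-0.05,0,0,0],[0,0,0,-0.03,0,0,0],[0,0,0,0,0,0,0]]]}}

```text
time: 5.08
tool_pos: [0.5175, 0.2403, 0.2262]
tcp_rot: [-0.117, -3.124, 0.001]
wrist_force: [-23.5, 1.4, 13.6]
width: 0.002
grip_force: 12.3
```

```bash
cat >> h.py <<'E'
def orange(f,c):
    P=cloud(c);h=cv2.cvtColor(c['image'],cv2.COLOR_RGB2HSV)
    m=(h[...,0]<16)&(h[...,1]>130)&(P[...,2]>.262)&(P[...,2]<.3)&(abs(P[...,0]-.52)<.09)&(abs(P[...,1]-.24)<.04)
    print(f,m.sum(),(np.percentile(P[m],[2,50,98],axis=0)*1000).astype(int).tolist())
E
python3 - <<'E'
from h import *
orange('before',dict(np.load('pics/scene.npz'))); c=shot('scene','s4'); orange('now',c)
orange('beforeT',dict(np.load('pics/top.npz'))); orange('nowT',shot('top','t4'))
print(bot.read_state()['wrist_force'])
E
```

```text
before 51 [[485, 221, 286], [506, 230, 290], [512, 239, 293]]
now 47 [[532, 218, 286], [552, 227, 290], [559, 236, 293]]
beforeT 61 [[480, 219, 265], [489, 221, 283], [508, 241, 292]]
nowT 16 [[546, 216, 264], [550, 216, 284], [556, 232, 292]]
[-23.53772115   1.74210373  11.91162042]
```

Request:
{"name": "play_rows", "arguments": {"moves": [[[0,0,0,0.12,0,0,0],[0,0,0,0,0,-0.08,0],[0,0,0,0,0,0,0],[0,0,0,-0.06,0,0,0],[0,0,0,-0.05,0,0,0]]]}}

```text
time: 5.6
tool_pos: [0.5181, 0.2405, 0.2353]
tcp_rot: [-0.117, -3.127, -0.001]
wrist_force: [-33.1, 1.9, 20.9]
width: -0.0
grip_force: 17.0
```

Request:
{"name": "play_rows", "arguments": {"moves": [[[0,0,0,-0.04,0,0,0],[0,0,0,0,0,0,0]]]}}

```text
time: 5.77
tool_pos: [0.5178, 0.2405, 0.2354]
tcp_rot: [-0.117, -3.117, -0.0]
wrist_force: [-34.8, 1.9, 20.4]
width: 0.002
grip_force: 17.8
```

```bash
python3 - <<'E'
from h import *
orange('now',shot('scene','s5'));orange('nowT',shot('top','t5'))
a=cv2.imread('pics/t5.png')[140:270,100:230]; b=cv2.imread('pics/s5.png')[150:260,350:460]
cv2.imwrite('pics/c5.png',np.hstack([cv2.resize(a,(400,400),interpolation=3),cv2.resize(b,(400,400),interpolation=3)]))
E
```

```text
now 49 [[532, 218, 287], [551, 227, 290], [557, 237, 292]]
nowT 12 [[548, 216, 267], [551, 217, 287], [556, 233, 293]]
```

View pics/c5.png

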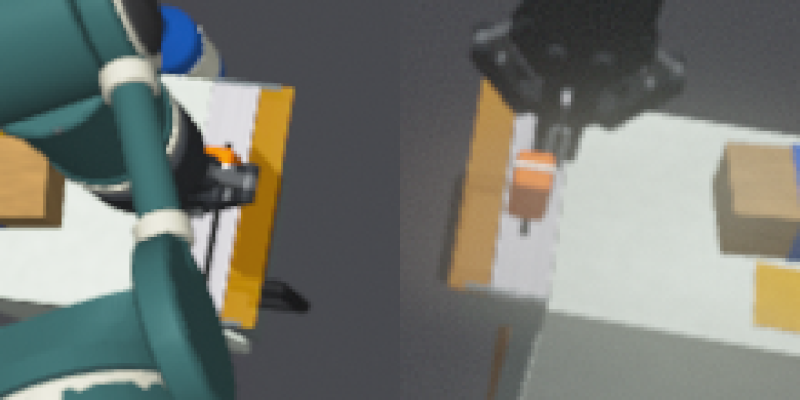

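Request:
{"name": "play_rows", "arguments": {"moves": [[[0,0,0,0.2,0,0,0],[0,0,0,0,0,-0.38,0],[0,0,0,0,0,-0.38,0],[0,0,0,0,0,-0.38,0],[0,0,0,0,0,-0.38,85]]]}}

```text
time: 6.28
tool_pos: [0.5084, 0.2404, 0.3872]
tcp_rot: [0.118, 3.139, -0.001]
wrist_force: [0.6, 1.0, 0.1]
width: 0.13
grip_force: 0.0
```

Request:
{"name": "play_rows", "arguments": {"moves": [[[0,0,0,0.085,-0.385,0,85],[0,0,0,0.085,-0.385,0,85],[0,0,0,0.085,-0.385,0,85],[0,0,0,0.085,-0.385,0,85],[0,0,0,0.085,-0.385,0,85]]]}}

```text
time: 6.7
tool_pos: [0.4514, 0.0501, 0.3863]
tcp_rot: [0.117, 3.138, -0.001]
wrist_force: [1.0, -0.9, 0.2]
width: 0.847
grip_force: 0.0
```

Request:
{"name": "play_rows", "arguments": {"moves": [[[0,0,0.24,0,0,0,85],[0,0,0.24,0,0,0,85],[0,0,0.24,0,0,0,85],[0,0,0.24,0,0,0,85],[0,0,0.24,0,0,0,85]]]}}

```text
time: 7.12
tool_pos: [0.4522, 0.0511, 0.3863]
tcp_rot: [1.05, 2.959, -0.0]
wrist_force: [0.4, -0.6, 0.1]
width: 0.992
grip_force: 0.0
```

Request:
{"name": "play_rows", "arguments": {"moves": [[[0,0,0.24,0,0,0,85],[0,0,0.24,0,0,0,85],[0,0,0.24,0,0,0,85],[0,0,0.24,0,0,0,85],[0,0,0.24,0,0,0,85]]]}}

```text
time: 7.53
tool_pos: [0.4522, 0.0514, 0.3862]
tcp_rot: [1.877, 2.517, 0.0]
wrist_force: [0.1, -0.1, -0.9]
width: 0.995
grip_force: 0.0
```

Request:
{"name": "play_rows", "arguments": {"moves": [[[0,0,0.24,0,0,0,85],[0,0,0.24,0,0,0,85],[0,0,0.24,0,0,0,85],[0,0,0.24,0,0,0,85],[0,0,0.24,0,0,0,85]]]}}

```text
time: 7.95
tool_pos: [0.4522, 0.0514, 0.3862]
tcp_rot: [2.537, 1.85, 0.001]
wrist_force: [0.3, -0.3, -1.2]
width: 0.996
grip_force: 0.0
```

```bash
python3 - <<'E'
from h import *
s=bot.read_state();print(s['tool_pos'],s['q'].round(3),s['wrist_force']);print(Ro.from_rotvec(s['tcp_rot']).as_matrix().round(3))
orange('T',shot('top','t6'));orange('S',shot('scene','s6'))
E
```

```text
[0.45217291 0.05143467 0.38620336] [ 5.90e-02 -2.20e-01  1.75e+00 -1.00e-03  1.61e+00  3.70e-01] [ 0.29255568 -0.26744518 -1.17976561]
[[ 0.306  0.952  0.001]
 [ 0.952 -0.306 -0.001]
 [-0.     0.001 -1.   ]]Traceback (most recent call last):
  File "<stdin>", line 3, in <module>
  File "h.py", line 15, in orange
    print(f,m.sum(),(np.percentile(P[m],[2,50,98],axis=0)*1000).astype(int).tolist())
                     ~~~~~~~~~~~~~^^^^^^^^^^^^^^^^^^^^^^^
    return _quantile_unchecked(
        a, q, axis, out, overwrite_input, method, keepdims, weights)
    return _ureduce(a,
                    func=_quantile_ureduce_func,
    ...<5 lines>...
                    overwrite_input=overwrite_input,
                    method=method)
    r = func(a, **kwargs)
    result = _quantile(arr,
                       quantiles=q,
    ...<2 lines>...
                       out=out,
                       weights=wgt)
    slices_having_nans = np.isnan(arr[-1, ...])
                                  ~~~^^^^^^^^^
IndexError: index -1 is out of bounds for axis 0 with size 0
```

Request:
{"name": "play_rows", "arguments": {"moves": [[[0,0.22,0,0,0,0,85],[0,0.22,0,0,0,0,85],[0,0.22,0,0,0,0,85],[0,0.22,0,0,0,0,85],[0,0.22,0,0,0,0,85]]]}}

```text
time: 8.42
tool_pos: [0.4523, 0.051, 0.3877]
tcp_rot: [-2.213, -1.631, -0.636]
wrist_force: [-0.6, -0.8, 0.1]
width: 0.994
grip_force: 0.0
```

Request:
{"name": "play_rows", "arguments": {"moves": [[[0,0.22,0,0,0,0,85],[0,0.22,0,0,0,0,85],[0,0.22,0,0,0,0,85],[0,0.22,0,0,0,0,85],[0,0.22,0,0,0,0,85]]]}}

```text
time: 8.83
tool_pos: [0.4519, 0.05, 0.3867]
tcp_rot: [-1.815, -1.334, -1.122]
wrist_force: [1.2, 0.3, -1.1]
width: 1.0
grip_force: 0.0
```

```bash
python3 - <<'E'
from h import *
s=bot.read_state();print(s['tool_pos'],s['q'].round(3),s['wrist_force']);print(Ro.from_rotvec(s['tcp_rot']).as_matrix().round(3))
E
```

```text
[0.45187399 0.04995032 0.38670095] [-0.734 -0.171  2.091  0.977  1.763 -0.518] [ 1.17386848  0.34157324 -1.14880818]
[[ 0.131  0.953  0.272]
 [ 0.432 -0.302  0.85 ]
 [ 0.893  0.006 -0.451]]
```

Request:
{"name": "play_rows", "arguments": {"moves": [[[0,0,0,-0.214,-0.04,0.268,85],[0,0,0,-0.214,-0.04,0.268,85],[0,0,0,-0.214,-0.04,0.268,85],[0,0,0,-0.214,-0.04,0.268,85],[0,0,0,-0.214,-0.04,0.268,85]]]}}

```text
time: 9.25
tool_pos: [0.4537, 0.125, 0.2281]
tcp_rot: [-1.818, -1.337, -1.115]
wrist_force: [1.5, 0.2, 0.3]
width: 1.0
grip_force: 0.0
```

Request:
{"name": "play_rows", "arguments": {"moves": [[[0,0,0,-0.214,-0.04,0.268,85],[0,0,0,-0.214,-0.04,0.268,85],[0,0,0,0,0,0,85],[0,0,0,0,0,0,85]]]}}

```text
time: 9.58
tool_pos: [0.4531, 0.1556, 0.1664]
tcp_rot: [-1.814, -1.332, -1.11]
wrist_force: [0.2, -0.1, 0.4]
width: 0.997
grip_force: 0.0
```

```bash
python3 - <<'E'
from h import *
s=bot.read_state();print(s['tool_pos'],s['q'].round(3),s['wrist_force']);R=Ro.from_rotvec(s['tcp_rot']).as_matrix();print(R.round(3))
c=shot('top','t7');d=shot('scene','s7')
for c in (c,d):
    P=cloud(c); L=(P-s['tool_pos'])@R   # tool frame
    m=(abs(L[...,1])<.065)&(abs(L[...,0])<.03)&(L[...,2]>-.12)&(L[...,2]<.02)&(c['depth']>0)
    print(m.sum(),'z',np.percentile(L[m][:,2],[90,97,99,100]) if m.any() else 0)
    X=R@np.array([0,0,0])+s['tool_pos']; X2=s['tool_pos']-.041*R[:,2]
    for x in(X,X2): p=c['K']@(c['R']@x+c['t']); print((p[:2]/p[2]).round(1))
a=cv2.imread('pics/t7.png')[130:330,120:320]; b=cv2.imread('pics/s7.png')[110:260,300:450]
cv2.imwrite('pics/c6.png',np.hstack([cv2.resize(a,(400,400),interpolation=3),cv2.resize(b,(400,400),interpolation=3)]))
E
```

```text
[0.45305558 0.15561007 0.16641484] [-0.524  0.025  2.384  1.094  1.364 -0.838] [ 0.22834351 -0.06867626  0.36201576]
[[ 0.137  0.955  0.264]
 [ 0.432 -0.298  0.851]
 [ 0.891 -0.003 -0.453]]
518 z [-0.06757971 -0.05947175 -0.0561213  -0.05119084]
[208.1 244.2]
[221.2 248.5]
564 z [-0.0622464  -0.05587157 -0.05338357 -0.05245846]
[350.6 198.9]
[337.8 189.1]
```

View pics/c6.png

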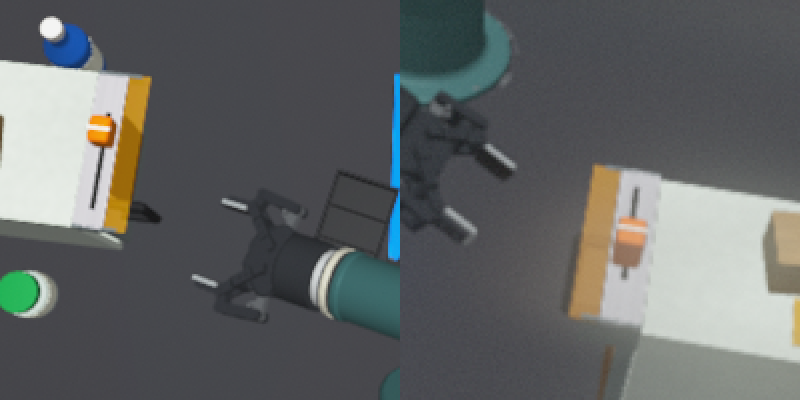

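```bash
python3 - <<'E'
from h import *
u=np.array([.9972,-.0745]);O=np.array([.5237,.191])
def ray(c,p,z):
    d=c['R'].T@np.linalg.inv(c['K'])@[*p,1]; C=-c['R'].T@c['t']; return (C+d*(z-C[2])/d[2])[:2]
c=dict(np.load('pics/top.npz'))
for f in('top','t7'):
    c=dict(np.load(f'pics/{f}.npz'));h=cv2.cvtColor(c['image'],cv2.COLOR_RGB2HSV);P=cloud(c)
    m=(h[...,0]<17)&(h[...,1]>120)&(P[...,2]>.284)&(P[...,2]<.31)&(abs(P[...,1]-.235)<.03)&(abs(P[...,0]-.52)<.08)
    s=(P[m][:,:2]-O)@u; print(f,m.sum(),'lock top u range',np.percentile(s,[0,3,97,100]).round(4), (s.min()+s.max())/2)
    v=c['image'][:,:,:].sum(-1)
    # track dark slot
    m=(abs((P[...,:2]-O)@[.0745,.9972]-.0485)<.012)&(abs((P[...,:2]-O)@u)<.09)&(P[...,2]<.268)&(P[...,2]>.245)&(v<250)
    s=(P[m][:,:2]-O)@u; print('slot',m.sum(),s.min(),s.max())
E
```

```text
top 34 lock top u range [-0.0461 -0.0458 -0.0163 -0.0159] -0.031006063309867764
slot 34 -0.0898882201673007 0.04059419986976859
t7 38 lock top u range [0.0006 0.0012 0.0287 0.0307] 0.015624615568925037
slot 37 -0.08996548914582732 0.040572819058848915
```

```bash
python3 - <<'E'
from h import *
u=np.array([.9972,-.0745]);n=np.array([.0745,.9972]);O=np.array([.5237,.191])
for f in('top','t7','scene','s7'):
    c=dict(np.load(f'pics/{f}.npz'));g=cv2.cvtColor(c['image'],cv2.COLOR_RGB2GRAY)
    r=[]
    for a in np.arange(-.09,.09,.004):
        best=999
        for b in np.arange(.036,.062,.001):
            X=np.array([*(O+a*u+b*n),.257]);p=c['K']@(c['R']@X+c['t']);p=p[:2]/p[2]
            best=min(best,int(cv2.getRectSubPix(g,(1,1),(float(p[0]),float(p[1])))[0,0]))
        r.append((int(round(a*1000)),best))
    print(f,r)
E
```

```text
top [(-90, 85), (-86, 168), (-82, 214), (-78, 214), (-74, 214), (-70, 211), (-66, 121), (-62, 59), (-58, 61), (-54, 68), (-50, 64), (-46, 64), (-42, 70), (-38, 104), (-34, 116), (-30, 119), (-26, 171), (-22, 155), (-18, 122), (-14, 124), (-10, 117), (-6, 73), (-2, 69), (2, 56), (6, 68), (10, 68), (14, 63), (18, 56), (22, 77), (26, 69), (30, 53), (34, 77), (38, 77), (42, 102), (46, 214), (50, 216), (54, 213), (58, 215), (62, 215), (66, 215), (70, 215), (74, 216), (78, 216), (82, 211), (86, 196)]
t7 [(-90, 85), (-86, 168), (-82, 214), (-78, 214), (-74, 214), (-70, 210), (-66, 121), (-62, 60), (-58, 61), (-54, 68), (-50, 63), (-46, 64), (-42, 76), (-38, 68), (-34, 54), (-30, 70), (-26, 59), (-22, 46), (-18, 68), (-14, 64), (-10, 51), (-6, 74), (-2, 69), (2, 62), (6, 71), (10, 96), (14, 114), (18, 116), (22, 154), (26, 174), (30, 120), (34, 123), (38, 135), (42, 102), (46, 213), (50, 216), (54, 213), (58, 214), (62, 216), (66, 216), (70, 215), (74, 215), (78, 216), (82, 211), (86, 196)]
scene [(-90, 93), (-86, 102), (-82, 137), (-78, 187), (-74, 170), (-70, 177), (-66, 196), (-62, 191), 
[... 234 characters left out ...]
, 122), (26, 120), (30, 113), (34, 113), (38, 115), (42, 133), (46, 181), (50, 196), (54, 197), (58, 195), (62, 192), (66, 193), (70, 195), (74, 195), (78, 194), (82, 193), (86, 188)]
s7 [(-90, 93), (-86, 102), (-82, 135), (-78, 191), (-74, 199), (-70, 192), (-66, 159), (-62, 114), (-58, 104), (-54, 106), (-50, 110), (-46, 112), (-42, 111), (-38, 114), (-34, 106), (-30, 124), (-26, 154), (-22, 171), (-18, 195), (-14, 193), (-10, 172), (-6, 164), (-2, 165), (2, 151), (6, 128), (10, 122), (14, 121), (18, 120), (22, 120), (26, 120), (30, 118), (34, 113), (38, 115), (42, 133), (46, 181), (50, 197), (54, 196), (58, 195), (62, 192), (66, 192), (70, 195), (74, 195), (78, 195), (82, 192), (86, 189)]
```

Request:
{"name": "play_rows", "arguments": {"moves": [[[0,0,0,0,0.05,0.3,85],[0,0,0,0,0,0.3,85],[0,0,0,0,0,0.25,85],[0,0,0,0,0,0.2,85],[0,0,0,0,0,0,85]]]}}

```text
time: 10.1
tool_pos: [0.488, 0.2439, 0.1208]
tcp_rot: [-1.813, -1.337, -1.115]
wrist_force: [-0.5, 0.7, 0.1]
width: 0.993
grip_force: 0.0
```

Request:
{"name": "play_rows", "arguments": {"moves": [[[0,0,0,0,0,0,0],[0,0,0,0,0,0,0],[0,0,0,0,0,0,0],[0,0,0,0,0,0,0],[0,0,0,0,0,0,0]]], "newtons": 30}}

```text
time: 10.52
tool_pos: [0.4874, 0.2421, 0.1206]
tcp_rot: [-1.817, -1.333, -1.115]
wrist_force: [0.1, 0.0, -0.4]
width: 0.293
grip_force: 0.0
```

Request:
{"name": "play_rows", "arguments": {"moves": [[[0,0,0,0,0,0,0],[0,0,0,0,0,0,0]]]}}

```text
time: 10.68
tool_pos: [0.4875, 0.2422, 0.1203]
tcp_rot: [-1.817, -1.333, -1.115]
wrist_force: [-0.9, -6.6, 2.2]
width: 0.131
grip_force: 29.3
```

Request:
{"name": "play_rows", "arguments": {"moves": [[[0,0,0,-0.032,0.064,-0.063,0],[0,0,0,-0.032,0.066,-0.063,0],[0,0,0,-0.032,0.068,-0.062,0],[0,0,0,0,0,0,0]]]}}

```text
time: 11.02
tool_pos: [0.4993, 0.2161, 0.1203]
tcp_rot: [-1.814, -1.334, -1.113]
wrist_force: [-4.2, -2.7, 4.8]
width: 0.129
grip_force: 30.6
```

```bash
python3 - <<'E'
from h import *
s=bot.read_state();print(s['tool_pos'],s['q'].round(3),s['wrist_force'],s['width'],s['grip_force'])
E
```

```text
[0.4993488  0.21613412 0.12026128] [-0.338  0.164  2.357  1.257  1.213 -0.902] [-4.19090018 -2.7096383   4.76903617] 0.12927867969096732 30.602113008499146
```

Following the arc well, low forces. Continue.

Request:
{"name": "play_rows", "arguments": {"moves": [[[0,0,0,-0.038,0.117,-0.077,0],[0,0,0,-0.036,0.12,-0.072,0],[0,0,0,-0.028,0.131,-0.056,0],[0,0,0,-0.025,0.134,-0.049,0],[0,0,0,0,0,0,0]]]}}

```text
time: 11.43
tool_pos: [0.5399, 0.1727, 0.1198]
tcp_rot: [-1.817, -1.334, -1.113]
wrist_force: [-5.2, -8.6, 4.7]
width: 0.131
grip_force: 31.9
```

Request:
{"name": "play_rows", "arguments": {"moves": [[[0,0,0,-0.015,0.14,-0.032,0],[0,0,0,-0.012,0.142,-0.024,0],[0,0,0,0,0,0,0]]]}}

```text
time: 11.68
tool_pos: [0.5653, 0.1587, 0.1196]
tcp_rot: [-1.818, -1.334, -1.114]
wrist_force: [-1.9, -6.4, 1.6]
width: 0.123
grip_force: 31.7
```

```bash
python3 - <<'E'
from h import *
s=bot.read_state();print(s['tool_pos'],s['q'].round(3),s['wrist_force'],s['width'],s['grip_force'])
b=shot('scene','s8')['image'][110:280,300:480,::-1];a=shot('top','t8')['image'][120:320,130:330,::-1]
cv2.imwrite('pics/c7.png',np.hstack([cv2.resize(a,(400,400),interpolation=3),cv2.resize(b,(400,400),interpolation=3)]))
E
```

```text
[0.56527478 0.1586622  0.11962093] [-0.403  0.285  2.194  1.197  1.26  -0.874] [-1.93676845 -6.36978086  1.61353124] 0.1234096643625691 31.71148180961609
```

View pics/c7.png

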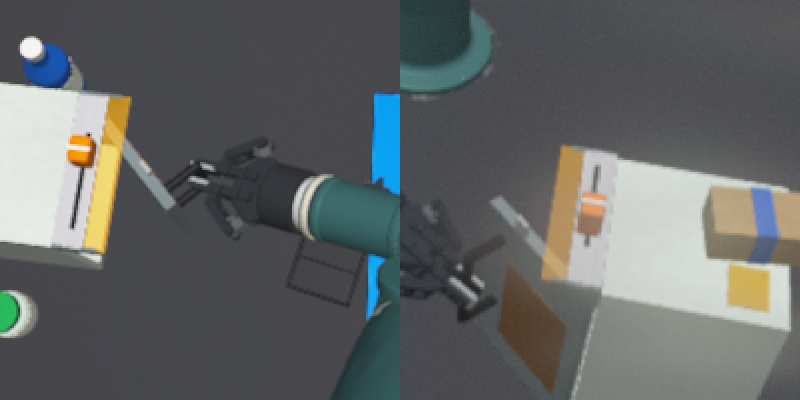

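```bash
python3 - <<'E'
from h import *
s=bot.read_state();R=Ro.from_rotvec(s['tcp_rot']).as_matrix();T=s['tool_pos']
H=np.array([.608,.245]);r0=np.array([-.136,-.050])
rot=lambda a:np.array([[np.cos(a),-np.sin(a)],[np.sin(a),np.cos(a)]])
b=T-.056*R[:,2]; r=b[:2]-H; print('bar',b,np.hypot(*r), 'phi',(np.arctan2(r[1],r[0])-np.arctan2(*r0[::-1]))%6.283)
Z=[0,0,1]
for i in range(1,11):
    b2=b.copy(); b2[:2]=H+rot(.08*i)@r*(.1449/np.hypot(*r))
    R2=Ro.from_rotvec([0,0,.07*i]).as_matrix()@Ro.from_rotvec(s['tcp_rot']).as_matrix()
    T2=b2+.056*R2[:,2]
    print((R.T@(T2-T)*10).round(3),(R.T@Z*.14).round(3)); T,R=T2,R2
E
```

```text
bar [0.54934734 0.11154018 0.14510247] 0.1457794858103865 phi 0.8044181098213234
[-0.     0.082 -0.   ] [ 0.125  0.    -0.064]
[-0.004  0.081 -0.007] [ 0.125  0.    -0.064]
[-0.003  0.081 -0.006] [ 0.125  0.    -0.064]
[-0.003  0.081 -0.005] [ 0.125  0.    -0.064]
[-0.002  0.081 -0.004] [ 0.125  0.    -0.064]
[-0.002  0.081 -0.003] [ 0.125  0.    -0.064]
[-0.001  0.081 -0.002] [ 0.125  0.    -0.064]
[-0.001  0.081 -0.001] [ 0.125  0.    -0.064]
[0.    0.081 0.   ] [ 0.125  0.    -0.064]
[0.001 0.081 0.001] [ 0.125  0.    -0.064]
```

Request:
{"name": "play_rows", "arguments": {"moves": [[[0.125,0,-0.064,0,0.081,-0.001,0],[0.125,0,-0.064,-0.004,0.081,-0.007,0],[0.125,0,-0.064,-0.003,0.081,-0.006,0],[0.125,0,-0.064,-0.003,0.081,-0.005,0],[0.125,0,-0.064,-0.002,0.081,-0.004,0]]]}}

```text
time: 12.2
tool_pos: [0.6016, 0.1492, 0.1192]
tcp_rot: [-1.502, -1.58, -0.917]
wrist_force: [-5.5, -7.7, 2.7]
width: 0.128
grip_force: 32.1
```

```bash
cat >> h.py <<'E'
def phi():
    s=bot.read_state();R=Ro.from_rotvec(s['tcp_rot']).as_matrix();b=s['tool_pos']-.056*R[:,2];r=b[:2]-[.608,.245]
    print('bar',b,np.hypot(*r),'phi',(np.arctan2(r[1],r[0])-np.arctan2(-.05,-.136))%6.283,'F',s['wrist_force'],s['width'],s['grip_force'],'q',s['q'].round(2),'\n',R.round(3))
E
python3 -c "
from h import *
phi()"
```

```text
bar [0.60420336 0.09942808 0.14470059] 0.1456214252633464 phi 1.1924126465357248 F [-5.50660247 -7.66391419  2.74668722] 0.12824285951332093 32.05918550491333 q [-0.34  0.51  1.85  0.97  1.49 -0.86] 
 [[-0.022  0.999 -0.046]
 [ 0.455  0.051  0.889]
 [ 0.89  -0.001 -0.456]]
```

Request:
{"name": "play_rows", "arguments": {"moves": [[[0.125,0,-0.064,-0.002,0.081,-0.003,0],[0.125,0,-0.064,-0.001,0.081,-0.002,0],[0.125,0,-0.064,-0.001,0.081,-0.001,0],[0.125,0,-0.064,0,0.081,0,0],[0.125,0,-0.064,0,0.081,0,0]]]}}

```text
time: 12.62
tool_pos: [0.6422, 0.1559, 0.1194]
tcp_rot: [-1.172, -1.77, -0.717]
wrist_force: [-1.9, -6.9, 1.2]
width: 0.129
grip_force: 32.2
```

Request:
{"name": "play_rows", "arguments": {"moves": [[[0,0,0,0,0,0,0],[0,0,0,0,0,0,0],[0,0,0,0,0,0,0]]]}}

```text
time: 12.87
tool_pos: [0.6444, 0.157, 0.1192]
tcp_rot: [-1.177, -1.771, -0.723]
wrist_force: [4.6, -5.7, -0.9]
width: 0.128
grip_force: 32.5
```

```bash
python3 -c "
from h import *
phi()"
```

```text
bar [0.66356667 0.11100608 0.14480673] 0.1450586970754898 phi 1.6115979228505137 F [ 4.55754473 -5.66852361 -0.89741104] 0.1280632294649807 32.50056803226471 q [-0.24  0.72  1.49  0.81  1.72 -0.86] 
 [[-0.179  0.923 -0.342]
 [ 0.42   0.386  0.821]
 [ 0.89   0.003 -0.457]]
```

Request:
{"name": "play_rows", "arguments": {"moves": [[[0,0,0,0,0,0,32],[0,0,0,0,0,0,32],[0,0,0,0,0,0,32],[0,0,0,0,0,0,32],[0,0,0,0,0,-0.1,32]]]}}

```text
time: 13.28
tool_pos: [0.6445, 0.1512, 0.1238]
tcp_rot: [-1.172, -1.767, -0.718]
wrist_force: [0.2, 0.1, -0.4]
width: 0.372
grip_force: 0.0
```

Request:
{"name": "play_rows", "arguments": {"moves": [[[0,0,0,0,0,-0.2,32],[0,0,0,0,0,-0.3,32],[0,0,0,0,0,-0.35,32],[0,0,0,0,0,-0.35,32],[0,0,0,0,0,-0.35,32]]]}}

```text
time: 13.7
tool_pos: [0.6998, 0.0211, 0.1962]
tcp_rot: [-1.174, -1.769, -0.721]
wrist_force: [1.8, 0.3, -0.5]
width: 0.376
grip_force: 0.0
```

```bash
python3 - <<'E'
from h import *
phi()
b=shot('scene','s9')['image'][110:280,300:480,::-1];c=shot('top','t9');a=c['image'][120:320,70:270,::-1]
cv2.imwrite('pics/c8.png',np.hstack([cv2.resize(a,(400,400),interpolation=3),cv2.resize(b,(400,400),interpolation=3)]))
P=cloud(c);m=(P[...,2]>.215)&(P[...,2]<.24)&(P[...,1]<.185)&(P[...,1]>.05)&(abs(P[...,0]-.6)<.1)
q=P[m][:,:2];print(m.sum(),cv2.minAreaRect(q.astype(np.float32)));v=cv2.fitLine(q.astype(np.float32),cv2.DIST_HUBER,0,.01,.01).ravel();print(v)
e=-v[:2]*np.sign(v[1]);print('phi',(np.arctan2(e[1],e[0])-np.arctan2(.0745,-.9972))%6.283)
E
```

```text
bar [ 0.71908816 -0.02490997  0.22166118] 0.29187663605599695 phi 1.6089323163639708 F [ 1.81306541  0.30998983 -0.45803578] 0.37593887719075597 0.0 q [-0.37  0.8   1.19  0.76  1.96 -0.79] 
 [[-0.177  0.922 -0.345]
 [ 0.418  0.388  0.821]
 [ 0.891  0.001 -0.454]]
311 ((0.6110112071037292, 0.1350727528333664), (0.0998917818069458, 0.016029899939894676), 88.30243682861328)
[0.0314927  0.99950397 0.60979223 0.1349605 ]
phi 1.6136837936376915
```

View pics/c8.png

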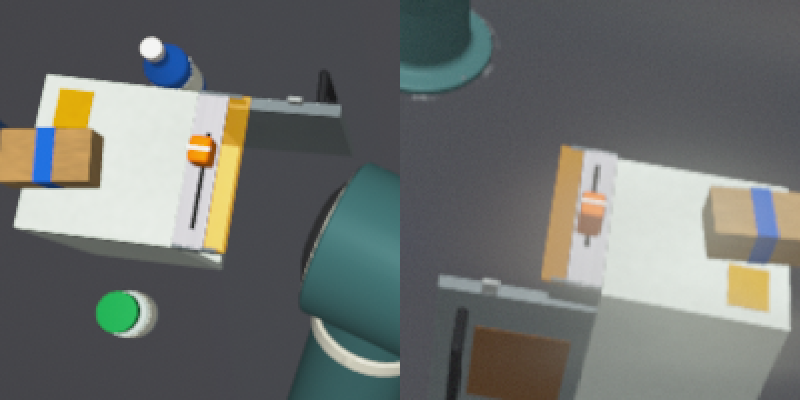

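The picture shows the door standing about 1.61 rad open. The lock is at the hinge end, the bystanders have not moved, and the arm is clear.

```bash
python3 -c "
from h import *
print(bot.finish_job())"
```

```text
the job is handed in; nothing more can be done
None
```

The job is handed in, with no verdict returned: the lock is pushed hard against its hinge-end stop, the door was pulled open by its handle and stands at about 1.61 rad, and the arm is clear with the bystanders I could see in the final picture unmoved.

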